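# Find the unlatched cover of the bench service duct and push it open

### The arm

A 6-joint arm with a two-finger parallel gripper is mounted at the origin on the work surface. World frame = base frame: x ahead of the robot, y to its left, z up, the work surface at z = 0. Lengths are in m, angles in rad, forces in N, time in s.
With the tool pointing down it reaches from about 0.35 to 0.775 m from the base axis. Payload 7.3 kg.
Tool frame: the origin (TCP) lies at the very end of the fingers, on their centre line; the grasp point (between the pads) lies 19 mm behind it; z points along the fingers, y is the direction in which the jaws open and shut (so a half turn about z gives the same grasp; the last joint's range is limited). The gripper opens to 92 mm and grips with 3 to 60 N. Pads are 19 mm wide; open, the fingers measure 130 mm over their backs; the gripper's body (75 mm by 190 mm) begins 47 mm behind the grasp point.
Start: joints at [1.139, 0.342, 1.524, -0, 1.275, -0.146], TCP at [0.148, 0.504, 0.227] pointing down, gripper open.
Joint ranges: [-2.53, 2.53], [-0.77, 2.02], [0.04, 2.7], [-1, 4.14], [0.28, 2.66], [-3.11, 3.11]. Speed limits (rad/s): [2.57, 2.57, 3.14, 3.14, 3.14, 3.14].

### API

Orientations are given as [roll, pitch, yaw] about the fixed x, y, z axes, in that order (R = Rz(yaw) Ry(pitch) Rx(roll)).
In Python, from cell import robot gives the robot as it stands.
- The arm moves only by the shell command python3 -m pendant 'ROWS' [OPENING] [FORCE]. ROWS is JSON, a list of rows, each a list of 2 entries, a list of its own where there are three numbers: the shift along the tool's x, y, z in mm, then the turn about the tool's z in degrees. In form: [[[x, y, z], turn], ...]. A call has 1 to 10 rows; each row is the pose to reach, as a shift and turn from the pose measured when the call began, along the tool's axes at that moment; what a row does not reach only later rows make up. A row lasts 1/12 s, in which the tool goes at most 41.7 mm and 7.16 degrees, less where a joint would pass 70% of its speed; a pose out of reach is approached as far as the arm can. A call with a gripper value outside its range is refused whole. OPENING is the opening, from 0 (shut) to 1 (fully open), set as the call begins (- or left out, the last holds). The fingers move at their own pace and stop on an object; FORCE is the grip in N (left out, the last holds). Time passes only in rows, so rows that repeat a pose let the fingers close. It gives the time, the measured TCP pose, the force and the opening at its end, in the units of the state.
- robot.observe(): the state, without advancing time (a new reading comes with each control period).
- robot.read_camera(name): name is "side" or "top"; returns the picture (400x640x3 uint8, red, green, blue); there is no depth.
- robot.calibration(name): a dict with "vfov" (degrees; the focal length in pixels is half the picture's height over the tangent of half this angle, whatever the lens; pixels are square), "cx", "cy" (the principal point, pixels), "k1" (the pictures are not rectified: a ray, as slopes to the right and down, at radius r is drawn at 1 + k1 r^2 times it, then the intrinsics apply), "rvec" (rotation vector, rad) and "tvec" (3), from world to camera coordinates, as OpenCV has them. Camera axes: x right, y down, z forward; pixel columns grow to the right and rows downward; lengths in m; the calibration is good to about 2 mm. A picture is of the moment at which its call begins. calibration takes no time and is no camera call.
- robot.hand_in(): hands the job in, once; it reports no verdict.
Trained networks look in the newest picture that a camera, given by its name, has taken for a name from the list of things; names that differ only in an ending like _2 or _b are one class to them, and where a whole thing is asked for, a point or a joint stands for the part that bears it (a point fixed in the world has none). Each returns a list of dicts, best first, with "p" (0 to 1); they miss things now and then, are a little off and sometimes report something else, mostly with a low value. They report only what shows in the picture. A call takes as long as a camera call.
- robot.find_in(camera, query): "xy" ([column, row] as shares, 0 to 1, of the picture: columns of its width, rows of its height, amid what is visible of it).
The state is a dict: "time": time; "qpos": joint angles; "qvel": joint speeds; "joint_efforts": joint torques, N m; "tool_pos": TCP position; "tool_rot": TCP orientation; "contact_force": force on the tool from outside, world axes, zero at the start; "torque": the same for the moment, N m; "opening": finger opening in m.
Only numpy, scipy, OpenCV 4.12 (cv2) and the standard library are available. Lean on these libraries where they do the work, as an engineer would, in place of code of your own. Each camera call takes 0.05 s, during which the arm holds its last target.

### The job

One of the four covers on top of the bench service duct has been unlatched, but from above they all look shut. Press with a fingertip on the ribs at the back edge of the covers until you find the one that rocks, then push that cover fully open so that it stands upright. Only press and push: do not pinch or pick up anything, and leave the things standing about where they are.

Things in the scene. Friction and masses are not known exactly. Their poses are not given: they have to be found in the camera images.
- duct: grey steel service duct fixed to the bench, 626 mm long (y), 174 mm deep (x: 82 mm before to 92 mm behind the origin), 95 mm high, four identical aluminium covers in a row flush in its top. Origin: on the bench, mid-length, under the covers' common pivot line; x points to its back (away from the robot), y left along the row. Covers 1 to 4 are centred at x = 0, y = -201, -67, 67, 201 mm
- cover_1 (a joint): cover 1 (rightmost), rad: 0 shut; grows as the back edge sinks and the front edge rises; stop at 1.48 (upright). Plate 110 (x) by 100 (y) by 5 mm, its top 2 mm smaller all round, on a pivot across its middle (along y, 91 mm above the bench). Its front edge cannot go down. Three covers are held by hidden catches (give under 0.03 rad), one, unknown, is free
- cover_1_press (a point): press ribs of cover 1 (three dark lines): on its top face, mid-width, 40 mm behind the pivot line, 15 mm from the back edge, 95 mm above the bench when shut; moves with the cover. If it is the free one it sinks here under about 2 N and stays at any angle it is left at (stiff pivot). The well below is clear to 50 mm under the cover
- cover_1_front (a point): middle of the front edge of cover 1, top face, 55 mm in front of the pivot line, 95 mm above the bench when shut, rising to about 146 mm when the cover is upright; moves with the cover
- cover_2 (a joint): cover 2 (second from the right), rad: 0 shut; grows as the back edge sinks and the front edge rises; stop at 1.48 (upright). Plate 110 (x) by 100 (y) by 5 mm, its top 2 mm smaller all round, on a pivot across its middle (along y, 91 mm above the bench). Its front edge cannot go down. Three covers are held by hidden catches (give under 0.03 rad), one, unknown, is free
- cover_2_press (a point): press ribs of cover 2 (three dark lines): on its top face, mid-width, 40 mm behind the pivot line, 15 mm from the back edge, 95 mm above the bench when shut; moves with the cover. If it is the free one it sinks here under about 2 N and stays at any angle it is left at (stiff pivot). The well below is clear to 50 mm under the cover
- cover_2_front (a point): middle of the front edge of cover 2, top face, 55 mm in front of the pivot line, 95 mm above the bench when shut, rising to about 146 mm when the cover is upright; moves with the cover
- cover_3 (a joint): cover 3 (third from the right), rad: 0 shut; grows as the back edge sinks and the front edge rises; stop at 1.48 (upright). Plate 110 (x) by 100 (y) by 5 mm, its top 2 mm smaller all round, on a pivot across its middle (along y, 91 mm above the bench). Its front edge cannot go down. Three covers are held by hidden catches (give under 0.03 rad), one, unknown, is free
- cover_3_press (a point): press ribs of cover 3 (three dark lines): on its top face, mid-width, 40 mm behind the pivot line, 15 mm from the back edge, 95 mm above the bench when shut; moves with the cover. If it is the free one it sinks here under about 2 N and stays at any angle it is left at (stiff pivot). The well below is clear to 50 mm under the cover
- cover_3_front (a point): middle of the front edge of cover 3, top face, 55 mm in front of the pivot line, 95 mm above the bench when shut, rising to about 146 mm when the cover is upright; moves with the cover
- cover_4 (a joint): cover 4 (leftmost), rad: 0 shut; grows as the back edge sinks and the front edge rises; stop at 1.48 (upright). Plate 110 (x) by 100 (y) by 5 mm, its top 2 mm smaller all round, on a pivot across its middle (along y, 91 mm above the bench). Its front edge cannot go down. Three covers are held by hidden catches (give under 0.03 rad), one, unknown, is free
- cover_4_press (a point): press ribs of cover 4 (three dark lines): on its top face, mid-width, 40 mm behind the pivot line, 15 mm from the back edge, 95 mm above the bench when shut; moves with the cover. If it is the free one it sinks here under about 2 N and stays at any angle it is left at (stiff pivot). The well below is clear to 50 mm under the cover
- cover_4_front (a point): middle of the front edge of cover 4, top face, 55 mm in front of the pivot line, 95 mm above the bench when shut, rising to about 146 mm when the cover is upright; moves with the cover
- vial_1: small brown crimp vial, 22 mm across, 34 mm tall, standing on the duct between covers 1 and 2; origin under its foot. Not part of the job
- vial_2: the same, between covers 3 and 4. Not part of the job
- pot: small white lidded pot, 40 mm across, 42 mm tall, on the right-hand end of the duct; origin under its foot. Not part of the job
- bottle_large: glass bottle with red cap, 76 mm across, 135 mm tall, on the bench behind the duct; origin under its foot. Not part of the job
- bottle_small: white bottle with blue cap, 58 mm across, 100 mm tall, on the bench behind the duct; origin under its foot. Not part of the job
- screwdriver: screwdriver 170 mm long, lying on the bench in front of the duct. Not part of the job
- beaker: glass beaker, 68 mm across, 90 mm tall, on the bench beyond the left end of the duct; origin under its foot. Not part of the job

How it is judged:
By the outcome, as a careful person would: the job done as asked, in the order asked, and still so for the second after the job is handed in, with the robot touching nothing.
It also fails if it takes over 54 s, if anything falls off the work surface, if the arm or the gripper's body presses on something with over 40 N, if the wrist force passes 120 N, or if a joint passes its speed limit or range.

## Working session

There is one attempt and no reset: what is moved stays moved. The work goes in short steps, Python scripts to look and compute and a shell command to move; the robot and the scene stay as the last step left them, time stands still between calls to the robot, and variables do not carry over. Pictures are saved under pics/ and viewed, and the job is handed in when it is done.

```bash
mkdir -p pics; ls
cat > h.py <<'E'
import numpy as np, cv2
from cell import robot
def cal(n):
    c=robot.calibration(n); f=200/np.tan(np.radians(c['vfov'])/2)
    R=cv2.Rodrigues(np.array(c['rvec'],float))[0]; return c,f,R,np.array(c['tvec'],float)
def ray(n,u,v):
    c,f,R,t=cal(n); d=np.array([(u-c['cx'])/f,(v-c['cy'])/f]); s=d.copy()
    for _ in range(30): s=d/(1+c['k1']*(s@s))
    return -R.T@t, R.T@np.array([s[0],s[1],1])
def onz(n,u,v,z):
    o,d=ray(n,u,v); return o+d*(z-o[2])/d[2]
def proj(n,P):
    c,f,R,t=cal(n); p=R@np.array(P)+t; s=p[:2]/p[2]; s=s*(1+c['k1']*(s@s)); return s*f+[c['cx'],c['cy']]
def snap(n,fn):
    im=robot.read_camera(n); cv2.imwrite('pics/'+fn,im[:,:,::-1]); return im
E
python3 - <<'E'
from h import *
for n in('side','top'):
    snap(n,n+'0.png'); print(n,cal(n)[0])
for n in('top','side'):
    for q in('cover_1_press','cover_1_front','vial_1','pot'):
        for r in robot.find_in(n,q):
            x,y=r['xy'];print(n,q,round(r['p'],2),round(x*640),round(y*400),onz(n,x*640,y*400,.095).round(3))
s=robot.observe();print({k:np.round(v,3) for k,v in s.items()})
E
```

```text
pics
side {'vfov': 51.54895982511186, 'cx': 317.31328255887297, 'cy': 204.53404230359126, 'k1': -0.10881134316892002, 'rvec': array([ 2.01326596, -0.54882759,  0.34592301]), 'tvec': array([-0.42460455,  0.27637454,  0.8552195 ])}
top {'vfov': 44.78488948173539, 'cx': 314.1355582534057, 'cy': 197.9737586939387, 'k1': -0.06723030669797476, 'rvec': array([ 2.11135084, -2.08674719,  0.22712923]), 'tvec': array([0.13686434, 0.58750788, 1.44487266])}
top cover_1_press 0.97 430 236 [ 0.467 -0.207  0.095]
top cover_1_press 0.62 344 212 [0.536 0.053 0.095]
top cover_1_front 0.66 433 234 [ 0.473 -0.217  0.095]
top cover_1_front 0.21 364 219 [ 0.516 -0.007  0.095]
top vial_1 0.74 303 205 [0.558 0.178 0.095]
top vial_1 0.63 411 223 [ 0.506 -0.151  0.095]
top vial_1 0.54 326 210 [0.543 0.108 0.095]
top pot 0.45 456 252 [ 0.419 -0.283  0.095]
side cover_1_press 0.61 358 285 [ 0.468 -0.21   0.095]
side cover_1_press 0.32 260 175 [0.52  0.404 0.095]
side cover_1_front 0.6 357 286 [ 0.465 -0.21   0.095]
side vial_1 0.67 306 207 [0.542 0.143 0.095]
side pot 0.71 361 309 [ 0.431 -0.271  0.095]
{'time': np.float64(0.5), 'qpos': array([ 1.139,  0.342,  1.524, -0.   ,  1.275, -0.146]), 'qvel': array([ 0.   , -0.002, -0.   , -0.   ,  0.   ,  0.001]), 'joint_efforts': array([-1.0000e-03, -4.3082e+01, -2.4431e+01,  7.2000e-02,  4.9000e-02,
       -0.0000e+00]), 'tool_pos': array([0.148, 0.504, 0.227]), 'tool_rot': array([3.142, 0.   , 2.856]), 'contact_force': array([-0.733, -0.105, -0.172]), 'torque': array([-0.004,  0.006,  0.044]), 'opening': np.float64(0.091)}
```

View pics/top0.png

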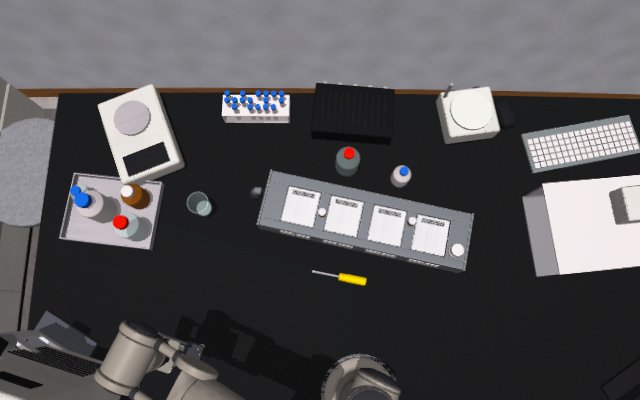

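View pics/side0.png

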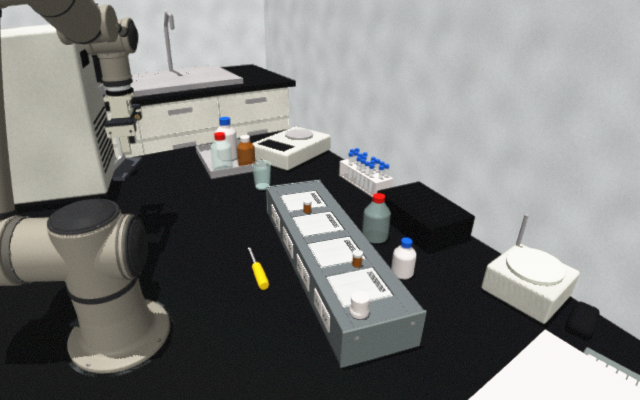

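Run:
```python
import cv2
a=cv2.imread('pics/top0.png')[140:320,240:500]; cv2.imwrite('pics/top0z.png',cv2.resize(a,None,fx=3,fy=3,interpolation=cv2.INTER_CUBIC))
```

```text
(no output)
```

View pics/top0z.png

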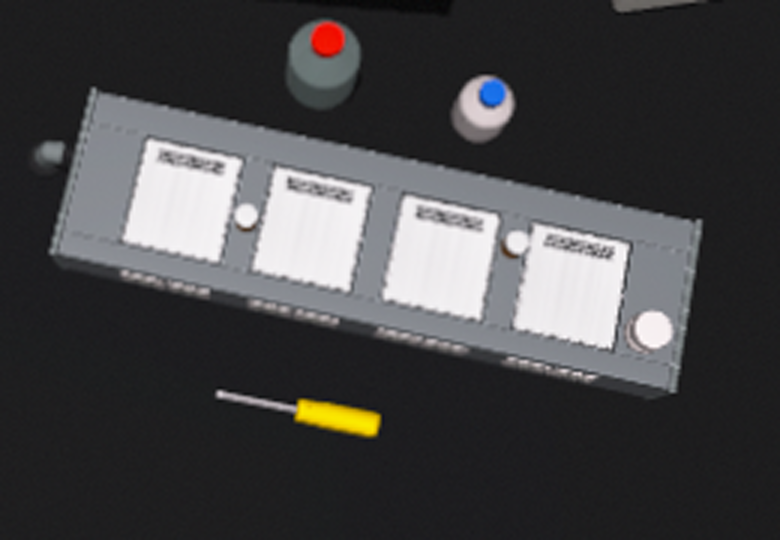

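The top picture (zoomed) shows the duct with its four covers, their ribs at the back edges. Cover corners run from (147,138) to (615,349) in the zoom. I'll fit the duct pose to those corners.

Run:
```python
from h import *
from scipy.optimize import least_squares
C={4:[(147,138),(241,156),(221,262),(124,242)],3:[(274,167),(370,186),(352,291),(253,271)],2:[(403,195),(498,214),(484,319),(384,298)],1:[(532,224),(630,242),(615,349),(515,328)]}
yc={1:-.201,2:-.067,3:.067,4:.201}
L=[];U=[]
for k,c in C.items():
    for (u,v),(x,y) in zip(c,[(.053,.048),(.053,-.048),(-.053,-.048),(-.053,.048)]):
        L.append((x,yc[k]+y)); U.append(((u+.5)/3-.5+240,(v+.5)/3-.5+140))
for c,l in zip([(95,90),(702,221),(673,390),(52,252)],[(.092,.313),(.092,-.313),(-.082,-.313),(-.082,.313)]):
    L.append(l);U.append(((c[0]+.5)/3-.5+240,(c[1]+.5)/3-.5+140))
L=np.array(L);W=np.array([onz('top',u,v,.095)[:2] for u,v in U])
def tf(p,l): 
    c,s=np.cos(p[2]),np.sin(p[2]); return np.array([p[0]+c*l[:,0]-s*l[:,1],p[1]+s*l[:,0]+c*l[:,1]]).T
r=least_squares(lambda p:(tf(p,L)-W).ravel(),[.5,0,0],loss='soft_l1',f_scale=.003)
print(r.x,np.degrees(r.x[2]),np.abs(r.fun).max()*1e3,(np.sqrt((r.fun**2).mean()))*1e3)
np.save('duct.npy',r.x)
P=tf(r.x,np.array([(.04,yc[k]) for k in (1,2,3,4)]));print(P.round(4))
im=cv2.imread('pics/side0.png')
for k in(1,2,3,4):
    for p in tf(r.x,np.array([(.04,yc[k]),(.053,yc[k]+.048),(-.053,yc[k]-.048),(-.053,yc[k]+.048),(.053,yc[k]-.048)])):
        cv2.circle(im,tuple(proj('side',[*p,.095]).round().astype(int)),1,(0,0,255),-1)
for c,z in [((.092,-.313),.095),((-.082,-.313),.095),((.092,.313),.095),((-.082,.313),.095)]:
    cv2.circle(im,tuple(proj('side',[*tf(r.x,np.array([c]))[0],z]).round().astype(int)),1,(0,255,0),-1)
cv2.imwrite('pics/side0o.png',cv2.resize(im[160:380,240:450],None,fx=2.7,fy=2.7))
for n in('top','side'):
  for q in('bottle_large','bottle_small','beaker'):
    r2=robot.find_in(n,q)[:1]
    for d in r2: print(n,q,d['p'],onz(n,d['xy'][0]*640,d['xy'][1]*400,.06).round(3))
```

```text
[ 0.51170525 -0.01224938 -0.2082103 ] -11.92957156889636 5.730712718098275 2.4630019297691415
[[ 0.5093 -0.2172]
 [ 0.537  -0.0861]
 [ 0.5647  0.045 ]
 [ 0.5924  0.1761]]
top bottle_large 0.81 [0.7   0.034 0.06 ]
top bottle_small 0.66 [ 0.658 -0.134  0.06 ]
top beaker 0.92 [0.573 0.503 0.06 ]
side bottle_large 0.9 [0.722 0.044 0.06 ]
side bottle_small 0.82 [ 0.653 -0.149  0.06 ]
side beaker 0.95 [0.55  0.459 0.06 ]
```

View pics/side0o.png

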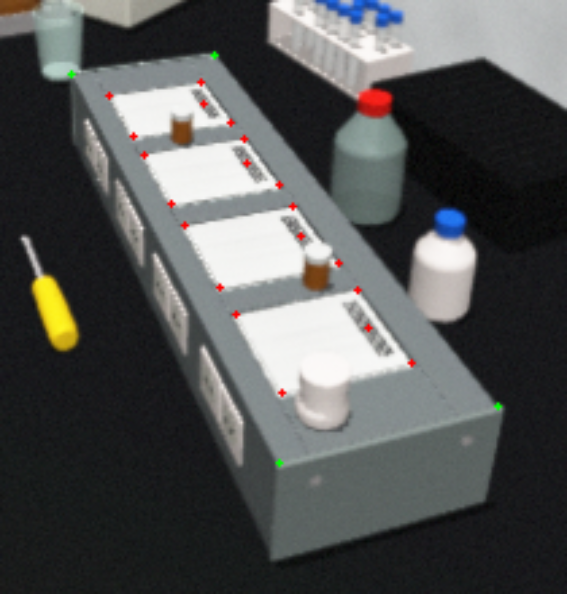

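```bash
cat >> h.py <<'E'
from scipy.spatial.transform import Rotation as Ro
D=np.load('duct.npy') if __import__('os').path.exists('duct.npy') else None
def d2w(x,y,z):
    c,s=np.cos(D[2]),np.sin(D[2]); return np.array([D[0]+c*x-s*y,D[1]+s*x+c*y,z])
def st():
    s=robot.observe(); p=np.array(s['tool_pos']); c,n=np.cos(D[2]),np.sin(D[2]); e=p[:2]-D[:2]
    r=np.array(s['tool_rot'])
    print('t',round(float(s['time']),2),'duct mm',(np.array([c*e[0]+n*e[1],-n*e[0]+c*e[1],p[2]])*1e3).round(1),'rpy',r.round(3),'F',np.round(s['contact_force'],1),'open',round(float(s['opening']),4))
    return s
def shift(x,y,z):
    "duct-frame target mm -> tool shift mm, turn deg"
    s=st(); R=Ro.from_euler('xyz',s['tool_rot']).as_matrix()
    d=R.T@(d2w(x/1e3,y/1e3,z/1e3)-s['tool_pos']); yaw=s['tool_rot'][2]
    dy=(np.pi+D[2]-yaw+np.pi)%(2*np.pi)-np.pi
    print('shift',(d*1e3).round(1),'turn',round(-np.degrees(dy),2))
E
python3 -c "
from h import *
shift(38,201,200)"
```

```text
t 0.8 duct mm [-462.5  429.7  226.8] rpy [ 3.141 -0.     2.856] F [-0.3 -0.3 -0. ] open 0.0916
shift [-516.7 -189.2   26.7] turn -4.45
```

```bash
python3 -m pendant '[[[-25,-9,0],0],[[-55,-20,0],-2],[[-90,-33,0],-4.4],[[-125,-46,0],-4.4],[[-160,-59,0],-4.4],[[-195,-72,0],-4.4],[[-230,-84,0],-4.4],[[-265,-97,0],-4.4],[[-295,-108,0],-4.4],[[-310,-114,0],-4.4]]' 0 20; python3 -c "
from h import *
shift(38,201,150)"
```

```text
time: 1.63
tool_pos: [0.4161, 0.3047, 0.2268]
tool_rot: [-3.142, 0.001, 2.93]
contact_force: [-1.2, 0.9, -0.2]
opening: 0.0296
t 1.63 duct mm [-159.   290.3  226.8] rpy [-3.142e+00  1.000e-03  2.930e+00] F [-1.2  0.9 -0.2] open 0.0296
shift [-197.2  -88.6   77. ] turn -0.2
```

```bash
python3 -m pendant '[[[-30,-13,0],0],[[-65,-29,10],0],[[-100,-45,25],0],[[-135,-61,40],0],[[-170,-76,60],0],[[-190,-85,72],0],[[-197,-88.6,77],0],[[-197,-88.6,77],0],[[-197,-88.6,77],0]]'; python3 -c "
from h import *
shift(38,201,100)"
```

```text
time: 2.38
tool_pos: [0.5896, 0.177, 0.15]
tool_rot: [3.142, 0.0, 2.93]
contact_force: [0.2, -0.3, -0.3]
opening: 0.0004
t 2.38 duct mm [ 37.1 201.3 150. ] rpy [3.142 0.    2.93 ] F [ 0.2 -0.3 -0.3] open 0.0004
shift [-0.9 -0.3 50. ] turn -0.22
```

Check the picture, then press cover 4: down to z≈100, then in small steps.

```bash
python3 -m pendant '[[[0,0,20],0],[[0,0,40],0],[[0,0,48],0],[[0,0,48],0],[[0,0,48],0]]'; python3 -c "
from h import *
st()
im=snap('side','s1.png');cv2.imwrite('pics/s1z.png',cv2.resize(im[140:320,200:440,::-1],None,fx=3,fy=3))"
```

```text
time: 2.8
tool_pos: [0.5894, 0.178, 0.1031]
tool_rot: [3.141, 0.001, 2.931]
contact_force: [0.2, 0.2, 0.6]
opening: 0.0005
t 2.8 duct mm [ 36.7 202.2 103.1] rpy [3.141e+00 1.000e-03 2.931e+00] F [0.2 0.2 0.6] open 0.0005
```

View pics/s1z.png

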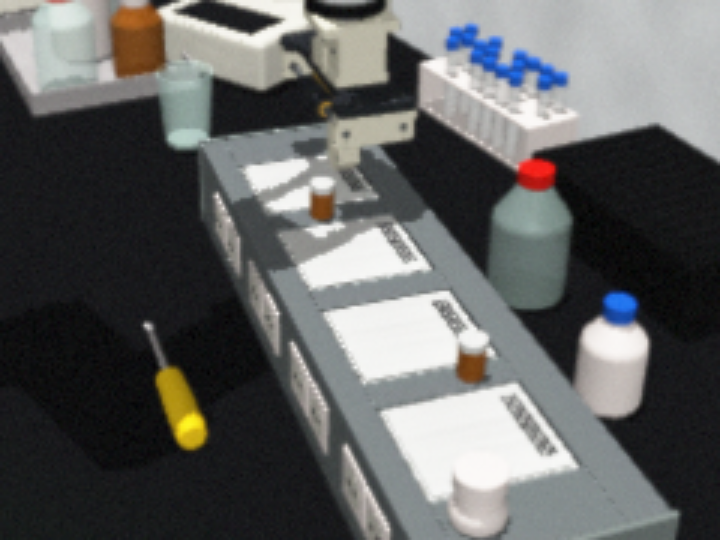

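The fingertip is just above cover 4's ribs, around (345,165) in the zoom. Pressing now.

```bash
python3 -m pendant '[[[0,0,3],0],[[0,0,6],0],[[0,0,8],0],[[0,0,10],0],[[0,0,11.5],0],[[0,0,11.5],0]]'; python3 -c "
from h import *
st()"
```

```text
time: 3.35
tool_pos: [0.5903, 0.1779, 0.0922]
tool_rot: [3.14, 0.003, 2.93]
contact_force: [0.6, 0.7, 1.8]
opening: 0.0
t 3.35 duct mm [ 37.6 202.3  92.2] rpy [3.14e+00 3.00e-03 2.93e+00] F [0.6 0.7 1.8] open 0.0
```

```bash
python3 -m pendant '[[[0,0,2],0],[[0,0,4],0],[[0,0,4],0]]'; python3 -c "
from h import *
st()"
```

```text
time: 3.6
tool_pos: [0.5902, 0.1779, 0.0878]
tool_rot: [3.14, 0.003, 2.93]
contact_force: [-0.7, 1.3, 2.4]
opening: 0.0004
t 3.6 duct mm [ 37.5 202.2  87.8] rpy [3.14e+00 3.00e-03 2.93e+00] F [-0.7  1.3  2.4] open 0.0004
```

Cover 4 sinks under about 2 N, so it's the free one. I'll keep pressing down.

```bash
python3 -m pendant '[[[0,0,3],0],[[0,0,6],0],[[0,0,9],0],[[0,0,12],0],[[0,0,15],0],[[0,0,18],0],[[0,0,20],0],[[0,0,20],0]]'; python3 -c "
from h import *
st()
im=snap('side','s2.png');cv2.imwrite('pics/s2z.png',cv2.resize(im[140:320,200:440,::-1],None,fx=3,fy=3))"
```

```text
time: 4.27
tool_pos: [0.5901, 0.1778, 0.0671]
tool_rot: [3.141, 0.002, 2.93]
contact_force: [1.5, -0.5, 1.1]
opening: 0.0006
t 4.27 duct mm [ 37.4 202.1  67.1] rpy [3.141e+00 2.000e-03 2.930e+00] F [ 1.5 -0.5  1.1] open 0.0006
```

View pics/s2z.png

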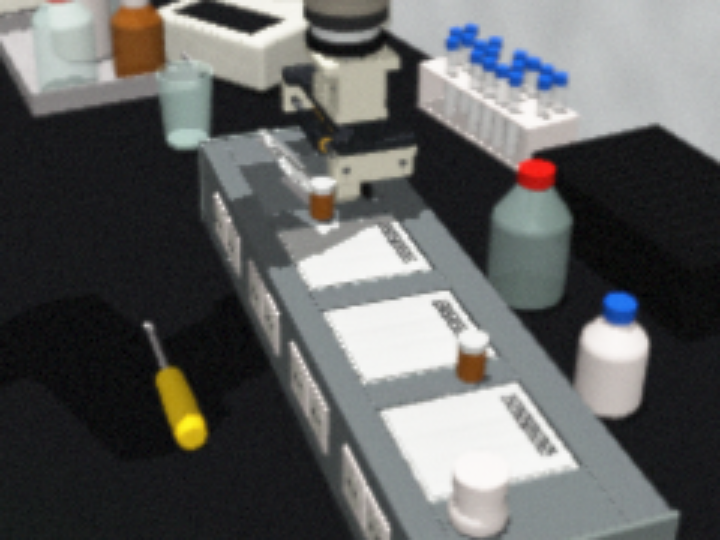

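The cover is well tilted: its raised front edge shows at (265,135) in the zoom. Next I lift off and go round to the front.

```bash
python3 -m pendant '[[[0,0,-25],0],[[0,0,-60],0],[[0,0,-95],0],[[10,1,-110],0],[[40,1,-113],0],[[75,1,-113],0],[[105,1,-113],0],[[122,1,-113],0],[[125,1,-113],0],[[125,1,-113],0]]'; python3 -c "
from h import *
shift(-88,201,118)
im=snap('side','s3.png');cv2.imwrite('pics/s3z.png',cv2.resize(im[140:320,200:440,::-1],None,fx=3,fy=3))"
```

```text
time: 5.15
tool_pos: [0.4672, 0.2052, 0.1803]
tool_rot: [3.141, 0.002, 2.932]
contact_force: [0.9, -0.1, 0.6]
opening: 0.0006
t 5.15 duct mm [-88.5 203.6 180.3] rpy [3.141e+00 2.000e-03 2.932e+00] F [ 0.9 -0.1  0.6] open 0.0006
shift [-0.4 -2.6 62.3] turn -0.11
```

View pics/s3z.png

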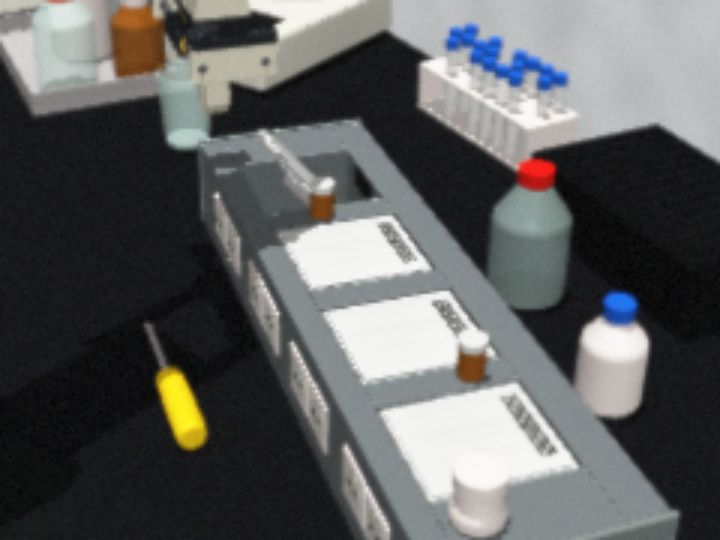

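```bash
python3 -m pendant '[[[0,-1,20],0],[[0,-2,45],0],[[0,-2.6,60],0],[[0,-2.6,62],0],[[0,-2.6,62],0]]'; python3 -m pendant '[[[-15,0,0],0],[[-30,0,0],0],[[-40,0,0],0],[[-47,0,0],0],[[-53,0,0],0],[[-58,0,0],0],[[-62,0,0],0],[[-65,0,0],0],[[-65,0,0],0]]';  python3 -c "
from h import *
shift(-13,201,118)
im=snap('side','s4.png');cv2.imwrite('pics/s4z.png',cv2.resize(im[140:320,200:440,::-1],None,fx=3,fy=3))"
```

```text
time: 5.62
tool_pos: [0.4685, 0.2021, 0.1174]
tool_rot: [3.141, 0.001, 2.93]
contact_force: [0.0, -0.0, -0.0]
opening: 0.0004
time: 6.37
tool_pos: [0.5327, 0.1883, 0.1175]
tool_rot: [3.141, 0.002, 2.93]
contact_force: [-0.1, 0.7, 0.5]
opening: 0.0006
t 6.37 duct mm [-20.9 200.6 117.5] rpy [3.141e+00 2.000e-03 2.930e+00] F [-0.1  0.7  0.5] open 0.0006
shift [-7.9  0.5 -0.5] turn -0.2
```

View pics/s4z.png

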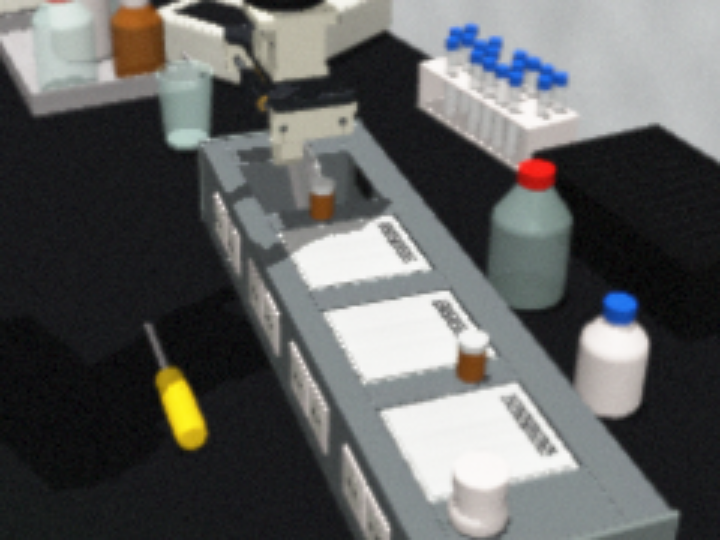

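The cover now stands nearly upright, in front of the finger near (310,165). I'll push in small steps until it meets the stop.

```bash
python3 -m pendant '[[[-2,0,0],0],[[-4,0,0],0],[[-6,0,0],0],[[-7,0,0],0],[[-7,0,0],0]]';  python3 -c "
from h import *
st()"; python3 -m pendant '[[[-1,0,0],0],[[-2,0,0],0],[[-3,0,0],0],[[-3,0,0],0]]';  python3 -c "
from h import *
st()"
```

```text
time: 6.83
tool_pos: [0.5382, 0.1871, 0.1175]
tool_rot: [-3.142, -0.001, 2.93]
contact_force: [-5.1, 0.9, 4.3]
opening: 0.0004
t 6.83 duct mm [-15.3 200.6 117.5] rpy [-3.142e+00 -1.000e-03  2.930e+00] F [-5.1  0.9  4.3] open 0.0004
time: 7.17
tool_pos: [0.5382, 0.1871, 0.1175]
tool_rot: [-3.141, -0.007, 2.93]
contact_force: [-12.0, 2.1, 8.0]
opening: 0.0004
t 7.17 duct mm [-15.3 200.5 117.5] rpy [-3.141 -0.007  2.93 ] F [-12.    2.1   8. ] open 0.0004
```

It no longer moves and the force is rising, so it's at the stop. Backing off to check.

```bash
python3 -m pendant '[[[15,0,0],0],[[40,0,0],0],[[70,0,0],0],[[80,0,-20],0],[[80,0,-60],0],[[100,30,-100],0],[[130,60,-100],0],[[140,90,-100],0],[[140,100,-100],0],[[140,100,-100],0]]';  python3 - <<'E'
from h import *
st()
im=snap('side','s5.png');i=im[150:290,220:440,::-1].copy()
i=cv2.resize(i,None,fx=3.5,fy=3.5)
def P(a,y):  # front edge top-face corner at angle a, height above pivot axis 4mm
    x=-.055*np.cos(a)+.004*np.sin(a); z=.091+.055*np.sin(a)+.004*np.cos(a); return d2w(x,y,z)
for a,col in((1.48,(0,0,255)),(1.35,(0,255,0)),(1.2,(255,0,0))):
    for y in(.152,.25):
        u=(proj('side',P(a,y))-[220,150])*3.5; cv2.circle(i,tuple(u.round().astype(int)),3,col,1)
cv2.imwrite('pics/s5z.png',i)
im=snap('top','t5.png');i=cv2.resize(im[150:250,240:400,::-1],None,fx=5,fy=5)
for a,col in((1.48,(0,0,255)),(1.35,(0,255,0)),(1.2,(255,0,0))):
    for y in(.152,.25):
        u=(proj('top',P(a,y))-[240,150])*5; cv2.circle(i,tuple(u.round().astype(int)),3,col,1)
cv2.imwrite('pics/t5z.png',i)
E
```

```text
time: 8.0
tool_pos: [0.4229, 0.3166, 0.2186]
tool_rot: [3.141, -0.006, 2.934]
contact_force: [-0.8, -0.8, -0.5]
opening: 0.0007
t 8.0 duct mm [-154.8  303.4  218.6] rpy [ 3.141 -0.006  2.934] F [-0.8 -0.8 -0.5] open 0.0007
```

View pics/s5z.png

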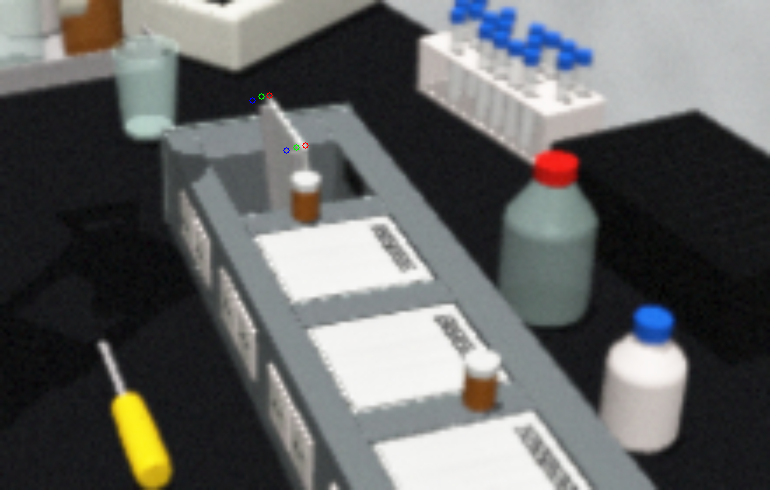

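View pics/t5z.png

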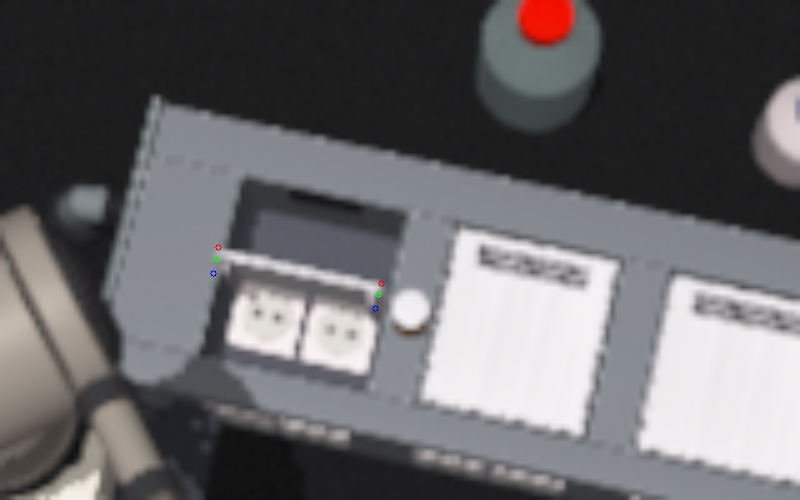

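Both views show cover 4 upright. Its top edge lies closest to the red 1.48 rad markers, near (268,97) in the side zoom and (220,248) in the top zoom. The vials are still in place and the arm is clear.

```bash
python3 -c "
from h import *
st(); print(robot.hand_in())"
```

```text
t 8.1 duct mm [-154.   300.6  217.8] rpy [-3.139 -0.007  2.931] F [ 0.4 -0.7  0. ] open 0.0004
the job is handed in; nothing more can be done
None
```

Cover 4 (leftmost) was the unlatched one. It now stands upright and the job is handed in at 8.1 s.

- **Finding it:** I pressed cover 4's ribs first with the closed fingertips. It sank 7 mm under about 2 N, far more than a latched cover gives, so I didn't press the other three.
- **Opening it:** I pressed the back edge down to roughly 45°. Then I pushed the raised front edge from the robot side until the cover stopped moving and the push force rose from about 5 N to 12 N.
- **Last checks:** In both camera views the cover's top edge best matches the position expected at 1.48 rad. This is a visual match, as I had no direct reading of the cover's angle. In the pictures I saw nothing else moved, but the last close-ups didn't cover the pot on the right-hand end. The arm was clear, with about 1 N or less (noise level) on the tool.
- **Disagreement:** The finger stopped about 2 mm short of where I expected, within the calibration error and my guess at the finger's thickness. No check failed.

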